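Stack the fastener cases and light the column

TASK

Get the fastener cases ready for a look-over: put the blue case squarely on the green one where it stands, then the red case squarely on the blue. Then draw the orange work lamp up out of its dock, tip it forward (top towards its light-strip side) by 50 degrees or more from upright so that the strip faces downward, and hold it still about a hand's breadth above the middle of the red case, touching none of the cases. Finish while still holding the lamp there, and leave everything else on the bench undisturbed.

Things in the scene. Friction and masses are not known exactly. Their poses are not given: they have to be found in the camera images.
- case_green: closed flat plastic fastener case, green with a white paper label on its top: 110 (own x) x 56 (own y) x 36 (z) mm, about 0.22 kg, loose, lying flat on the bench, flat top and bottom. Origin: centre of its underside. Own z is up. It can be gripped across its 56 mm width. It is the foot of the column and stays where it stands (to either side of the robot's x axis).
- case_blue: closed flat plastic fastener case, blue with a white paper label on its top: 110 (own x) x 56 (own y) x 36 (z) mm, about 0.22 kg, loose, lying flat on the bench, flat top and bottom. Origin: centre of its underside. Own z is up. It can be gripped across its 56 mm width. Goes on the green case.
- case_red: closed flat plastic fastener case, red with a white paper label on its top: 110 (own x) x 56 (own y) x 36 (z) mm, about 0.22 kg, loose, lying flat on the bench, flat top and bottom. Origin: centre of its underside. Own z is up. It can be gripped across its 56 mm width. Goes on top of the blue case.
- dock: lamp dock fixed to the bench: black plate 100 x 80 x 10 mm with an upright orange open-topped socket in its middle, 46 (own x) x 42 (own y) mm outside, 34 x 30 mm inside, floor 10 mm and mouth 50 mm above the bench. Origin: centre of the underside; z up. Own -x is the side the lamp's strip faces at the start (roughly towards the robot).
- lamp: orange work lamp, black foot, 30 (own x) x 26 (own y) x 160 (own z) mm, 0.18 kg, flat sides. Stands loose and upright in the dock, lower 40 mm in the socket (2 mm play each side), top 170 mm above the bench. Origin: centre of its lower end; own z runs to its top. White light strip on its own -x side. Grip across own y near z 115 mm. Tipped forward: top leans to own -x, own +x turns up.
- lamp_light (a point): middle of the lamp's light strip: on its own -x face, 110 mm along the lamp's z from its lower end. This point is to be held above the middle of the red case. Axes as the lamp's.
- screw_jar: amber glass jar with a steel cap, 56 mm across, 75 mm tall; loose bystander, to be left alone. Origin: centre of its underside.
- spray_can: spray can with a blue label, 66 mm across, 140 mm tall, beyond the cases; loose bystander, to be left alone. Origin: centre of its underside.
- tape_roll: flat grey roll of tape, 84 mm across, 24 mm high, on the robot's side of the cases; loose bystander, to be left alone. Origin: centre of its underside.
- tape_measure: yellow tape measure standing upright, 64 x 36 x 56 mm, on the robot's side of the cases; loose bystander, to be left alone. Origin: centre of its underside.
- screwdriver: screwdriver lying at the left side of the bench; loose bystander, to be left alone. Origin: on its long axis, at its underside.
- wrench: steel wrench lying at the right side of the bench; loose bystander, to be left alone. Origin: on its long axis, at its underside.
Mind the look-alikes: they are no part of the job. Leave any turquoise look-alike of the dock alone.

How it is judged:
By the outcome, as a careful person would: the job done as asked, in the order asked, and still so for the second after the job is handed in, while the arm keeps its last pose, push and grip.
It also fails if it takes over 72 s, if anything falls off the work surface, if the arm or the gripper's body presses on something with over 40 N, if the wrist force passes 120 N, or if a joint passes its speed limit or range.

ROBOT

A 6-joint arm with a two-finger parallel gripper is mounted at the origin on the work surface. World frame = base frame: x ahead of the robot, y to its left, z up, the work surface at z = 0. Lengths are in m, angles in rad, forces in N, time in s.
With the tool pointing down it reaches from about 0.3 to 0.775 m from the base axis. Payload 14.6 kg.
Tool frame: the origin (TCP) lies midway between the tips of the shut fingers; the grasp point (between the pads) lies 19 mm behind it (ctrl.grip_depth is the distance from the TCP to the grasp point, in m); z points along the fingers, x is the direction in which the jaws open and shut, and the axes are right-handed (so a half turn about z gives the same grasp; the last joint's range is limited). The gripper opens to 94 mm and grips with 3 to 60 N. Pads are 16 mm wide; open, the fingers measure 119 mm over their backs; the gripper's body (75 mm by 177 mm) begins 78 mm behind the grasp point.
Start: joints at [-1.294, 0.3, 1.521, -0, 1.321, -0.067], TCP at [0.185, -0.518, 0.205] pointing down, gripper open.
Joint ranges: [-3.03, 3.03], [-0.79, 2.21], [0.23, 2.52], [-1.04, 4.18], [0, 3.07], [-2.55, 2.55]. Speed limits (rad/s): [2.22, 2.22, 2.57, 3.14, 3.14, 3.14].

INTERFACE

Orientations are given as [roll, pitch, yaw] about the fixed x, y, z axes, in that order (R = Rz(yaw) Ry(pitch) Rx(roll)).
In Python, from station import ctrl gives the robot as it stands.
- The arm moves only by the tool play_rows, never from a script. Its argument "steps" is a list that holds one entry, the list of rows, each a list of 7 numbers: the shift along the tool's x, y, z in cm, then the turn, a rotation vector about the tool's x, y, z in rad, then the opening, from 0 (shut) to 1 (fully open). In form: [[[x, y, z, ax, ay, az, hand], ...]]. A call has 1 to 20 rows; each row is the pose to reach, as a shift and turn from the pose measured when the call began, along the tool's axes at that moment; what a row does not reach only later rows make up. A row lasts 1/12 s, in which the tool goes at most 41.7 mm and 7.16 degrees, less where a joint would pass 70% of its speed; a pose out of reach is approached as far as the arm can. A call with a gripper value outside its range is refused whole. The fingers move at their own pace and stop on an object; "force" is the grip in N (left out, the last holds). Time passes only in rows, so rows that repeat a pose let the fingers close. It gives the time, the measured TCP pose, the force and the opening at its end, in the units of the state.
- ctrl.get_obs(): the state, without advancing time (a new reading comes with each control period).
- ctrl.camera(name): name is "scene" or "top" or "wrist"; returns a dict with "frame" (420x560x3 uint8, blue, green, red), "fovy" (degrees; the focal length in pixels is half the picture's height over the tangent of half this angle, whatever the lens; pixels are square), "cx", "cy" (the principal point, pixels), "world_to_cam" (4x4, takes a point from world to camera coordinates). Camera axes: x right, y up, looking along -z (the intrinsics and any distortion apply to the point x, -y, -z); pixel columns grow to the right and rows downward; lengths in m; the calibration is good to about 2 mm. A picture is of the moment at which its call begins. There is no depth.
- ctrl.hand_in(): hands the job in, once; it reports no verdict.
The state is a dict: "time_s": time; "qpos": joint angles; "joint_vel": joint speeds; "tau": joint torques, N m; "ee_pos": TCP position; "eef_rot": TCP orientation; "force": force on the tool from outside, world axes, zero at the start; "moment": the same for the moment, N m; "grip_width": finger opening in m.
Only numpy, scipy, OpenCV 4.12 (cv2) and the standard library are available. Lean on these libraries where they do the work, as an engineer would, in place of code of your own. Each camera call takes 0.05 s, during which the arm holds its last target. There are 200 camera calls.

## Working session

There is one attempt and no reset: what is moved stays moved. The work goes in short steps, Python scripts to look and compute and a tool call to move; the robot and the scene stay as the last step left them, time stands still between calls to the robot, and variables do not carry over. Pictures are saved under pics/ and viewed, about 8 in all and at most 12, crops included, and the job is handed in when it is done.

Besides the shell and the picture viewer there is one more tool, called after "Call:" by a JSON object that holds its "op" and its "data". play_rows: Moves the arm, as the interface text tells. Its arguments: {"type":"object","properties":{"steps":{"type":"array"},"force":{"type":"number"}},"required":["steps"]}

```bash
ls; mkdir -p pics; python3 - <<'E'
from station import ctrl
import cv2
for n in("scene","top"):
    c=ctrl.camera(n); cv2.imwrite(f"pics/{n}0.png",c["frame"]); print(n,{k:v for k,v in c.items() if k!="frame"})
print(ctrl.get_obs())
E
```

```text
pics
scene {'fovy': 46.83205682826244, 'cx': 284.64537193087517, 'cy': 207.56399747383784, 'world_to_cam': array([[-0.73936182,  0.67327052, -0.00713483,  0.3934449 ],
       [-0.43025593, -0.46428788,  0.77415541,  0.14094222],
       [ 0.5179034 ,  0.57545076,  0.63295536, -1.83657463],
       [ 0.        ,  0.        ,  0.        ,  1.        ]])}
top {'fovy': 42.30768475830255, 'cx': 290.4057069033798, 'cy': 210.0573604806961, 'world_to_cam': array([[-0.02697882, -0.99955727, -0.01254629,  0.04156833],
       [ 0.98903146, -0.02851381,  0.14492666, -0.55162258],
       [-0.14522024, -0.00849872,  0.98936285, -1.5342002 ],
       [ 0.        ,  0.        ,  0.        ,  1.        ]])}
{'time_s': 0.1, 'qpos': array([-1.29362963e+00,  3.00401823e-01,  1.52151793e+00, -4.09139169e-06,
        1.32071779e+00, -6.66084214e-02]), 'joint_vel': array([-0.00072564, -0.00229094, -0.00089136, -0.00065081,  0.00036477,
        0.00030261]), 'tau': array([ 1.56680089e-03, -5.32643831e+01, -3.53285658e+01,  7.09847454e-02,
        2.34783796e-02, -7.84910458e-05]), 'ee_pos': array([ 0.18529999, -0.51759015,  0.20495105]), 'eef_rot': array([-3.14152706e+00,  1.04283896e-03, -1.22702015e+00]), 'force': array([ 0.02291333, -0.04761944, -0.56976321]), 'moment': array([-0.00229069,  0.08834813, -0.01574377]), 'grip_width': 0.09395617364973444}
```

View pics/top0.png

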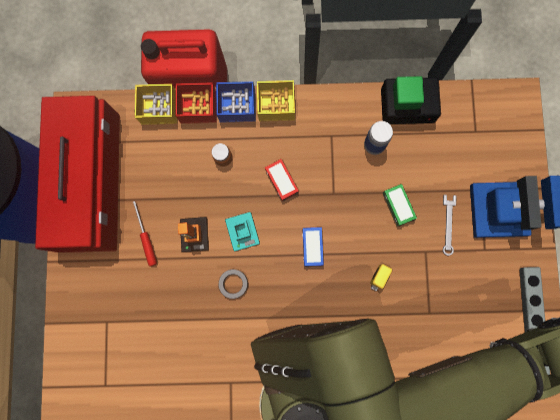

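View pics/scene0.png

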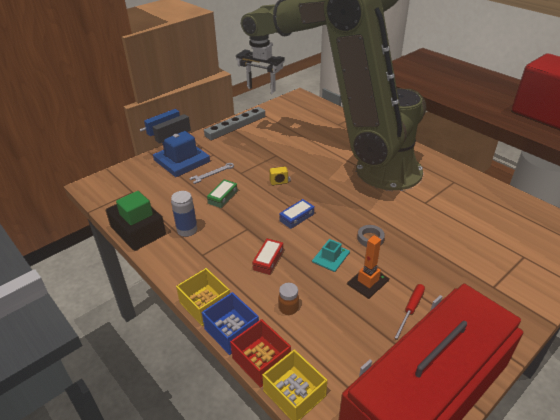

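Top picture: the cases are red (282,180), blue (313,247) and green (400,205). The lamp in its black dock is at (192,234), and the turquoise look-alike at (242,231). Other things that could mislead: the blue and red bins (236,100) and (196,100), the red toolbox (80,170), the vise (505,210) and the green-topped box (410,95).

```bash
cat > h.py <<'E'
import numpy as np, cv2
from scipy.spatial.transform import Rotation as R
from station import ctrl
def K(c):
    f=c["frame"].shape[0]/2/np.tan(np.radians(c["fovy"]/2)); return f
def ray(c,px,z):
    "pixels -> world points on plane z"
    px=np.atleast_2d(px).astype(float); f=K(c); M=c["world_to_cam"]
    d=np.c_[(px[:,0]-c["cx"])/f,-(px[:,1]-c["cy"])/f,-np.ones(len(px))]@M[:3,:3]
    o=-M[:3,:3].T@M[:3,3]
    return o+d*((z-o[2])/d[:,2])[:,None]
def proj(c,P):
    P=np.atleast_2d(P); M=c["world_to_cam"]; q=P@M[:3,:3].T+M[:3,3]; f=K(c)
    return np.c_[c["cx"]-f*q[:,0]/q[:,2],c["cy"]+f*q[:,1]/q[:,2]]
def white(c,guess,z,r):
    "white label near guess pixel -> centre, long-axis yaw, size on plane z"
    h=cv2.cvtColor(c["frame"],cv2.COLOR_BGR2HSV)
    m=((h[...,1]<60)&(h[...,2]>150)).astype(np.uint8)
    n,l,s,ce=cv2.connectedComponentsWithStats(m)
    i=min((i for i in range(1,n) if s[i,4]>r),key=lambda i:np.hypot(*(ce[i]-guess)))
    cn=max(cv2.findContours((l==i).astype(np.uint8),0,1)[0],key=len)[:,0]
    w=ray(c,cn,z); (ct,sz,a)=cv2.minAreaRect((w[:,:2]*1000).astype(np.float32))
    b=cv2.boxPoints((ct,sz,a)); e=max((b[1]-b[0],b[2]-b[1]),key=np.linalg.norm)
    return np.array(ct)/1000,(np.arctan2(e[1],e[0])+np.pi/2)%np.pi-np.pi/2,sz
def togo(pos,yaw):
    "tool-axis shift (cm) and z turn to reach pos with tool down; yaw = jaw x axis direction"
    o=ctrl.get_obs(); r=R.from_euler('xyz',o["eef_rot"]); t=R.from_euler('xyz',[np.pi,0,yaw])
    return np.round(r.inv().apply(np.array(pos)-o["ee_pos"])*100,2),np.round((r.inv()*t).as_rotvec(),3)
E
python3 - <<'E'
from h import *
c=ctrl.camera("top")
for n,g in dict(red=(282,180),blue=(313,247),green=(400,205)).items(): print(n,white(c,g,.036,30))
for n,g,z in(("lamp",(184,228),.17),("dock",(194,234),.01),("jar",(222,150),.075),("can",(380,130),.14),("measure",(382,275),.056),("roll",(232,284),.024),("tq",(242,229),.03)): print(n,ray(c,g,z).round(3))
w=ctrl.camera("wrist"); print({k:v for k,v in w.items() if k!="frame"})
f=c["frame"]; a=[cv2.resize(f[y-35:y+35,x-50:x+50],(400,280),interpolation=2) for x,y in((282,180),(313,247),(400,205),(205,234))]
cv2.imwrite("pics/crop.png",np.vstack([np.hstack(a[:2]),np.hstack(a[2:])]))
b=np.array([-.001,-.55,.0]);M=w["world_to_cam"]
print(-M[:3,:3].T@M[:3,3], ctrl.get_obs()["ee_pos"])
E
```

```text
red (array([0.64728729, 0.05043407]), np.float32(0.4621302), (89.7044906616211, 39.661903381347656))
blue (array([ 0.44628857, -0.03492075]), np.float32(0.015132546), (89.3939437866211, 39.90675735473633))
green (array([ 0.56225165, -0.29354846]), np.float32(0.35891998), (90.90277862548828, 39.98987579345703))
lamp [[0.494 0.309 0.17 ]]
dock [[0.494 0.312 0.01 ]]
jar [[0.728 0.219 0.075]]
can [[ 0.755 -0.229  0.14 ]]
measure [[ 0.358 -0.227  0.056]]
roll [[0.345 0.2   0.024]]
tq [[0.502 0.169 0.03 ]]
{'fovy': 63.50839754782448, 'cx': 284.52492779621616, 'cy': 206.98507457023481, 'world_to_cam': array([[ 3.36735099e-01, -9.41598999e-01, -8.93742429e-04,
        -5.48386642e-01],
       [ 9.05835145e-01,  3.24204033e-01, -2.72680096e-01,
         2.69814223e-02],
       [ 2.57045060e-01,  9.10113757e-02,  9.62104343e-01,
        -3.91866812e-01],
       [ 0.00000000e+00,  0.00000000e+00,  0.00000000e+00,
         1.00000000e+00]])}
[ 0.26094774 -0.48944346  0.38388394] [ 0.18532182 -0.51767568  0.20509892]
```

View pics/crop.png

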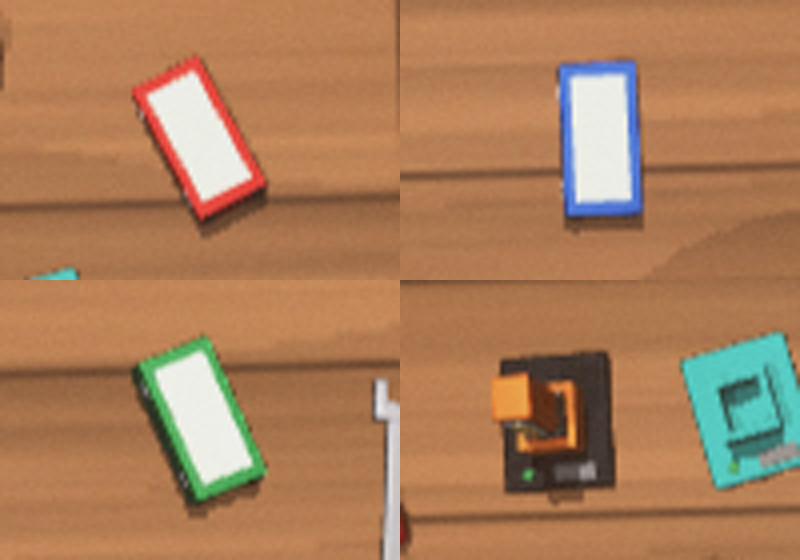

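The crop confirms the cases, plus the orange lamp in its black dock; the turquoise one is empty. I'll go above green first for a close look.

```bash
python3 -c "
from h import *
print(togo([.562,-.294,.2],.359-np.pi/2))"
```

```text
(array([ -8.36, -43.  ,   0.52]), array([-0.   ,  0.001, -0.015]))
```

Call:
{"op": "play_rows", "data": {"steps": [[[-8.4, -43, 0.5, 0, 0, -0.015, 1], [-8.4, -43, 0.5, 0, 0, -0.015, 1], [-8.4, -43, 0.5, 0, 0, -0.015, 1], [-8.4, -43, 0.5, 0, 0, -0.015, 1], [-8.4, -43, 0.5, 0, 0, -0.015, 1], [-8.4, -43, 0.5, 0, 0, -0.015, 1], [-8.4, -43, 0.5, 0, 0, -0.015, 1], [-8.4, -43, 0.5, 0, 0, -0.015, 1], [-8.4, -43, 0.5, 0, 0, -0.015, 1], [-8.4, -43, 0.5, 0, 0, -0.015, 1], [-8.4, -43, 0.5, 0, 0, -0.015, 1], [-8.4, -43, 0.5, 0, 0, -0.015, 1], [-8.4, -43, 0.5, 0, 0, -0.015, 1], [-8.4, -43, 0.5, 0, 0, -0.015, 1]]]}}

```text
time_s: 1.37
ee_pos: [0.5613, -0.294, 0.1999]
eef_rot: [3.141, 0.001, -1.212]
force: [-0.9, -0.3, 0.2]
grip_width: 0.094
```

```bash
python3 -c "
from h import *
o=ctrl.get_obs(); print(o['time_s'],o['ee_pos'],o['qpos'],o['joint_vel'].max())
w=ctrl.camera('wrist'); g=proj(w,[.562,-.294,.036])[0]; print(g, white(w,g,.036,300))
cv2.imwrite('pics/w1.png',w['frame'])
print(togo([.446,-.035,.12],.015-np.pi/2))"
```

```text
1.3667 [ 0.56132439 -0.29398826  0.19993222] [-5.40390825e-01  4.93673967e-01  1.26597419e+00  3.31084862e-04
  1.38301695e+00  6.71809688e-01] 0.004434098664080637
[286.11172206 191.06556159] (array([ 0.56240546, -0.29322379]), np.float32(0.3588189), (89.11717224121094, 41.24445343017578))
(array([-28.31,   1.7 ,   8.04]), array([0.   , 0.001, 0.343]))
```

View pics/w1.png

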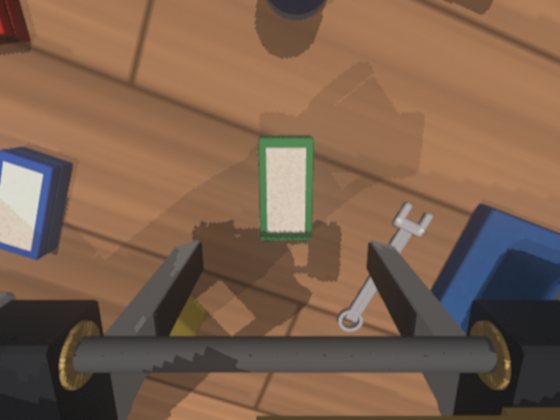

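The wrist view shows the green case at (286,188), and the fit agrees with the top camera to within 1 mm. On to blue.

Call:
{"op": "play_rows", "data": {"steps": [[[-28.3, 1.7, 4, 0, 0, 0.343, 1], [-28.3, 1.7, 4, 0, 0, 0.343, 1], [-28.3, 1.7, 4, 0, 0, 0.343, 1], [-28.3, 1.7, 4, 0, 0, 0.343, 1], [-28.3, 1.7, 4, 0, 0, 0.343, 1], [-28.3, 1.7, 4, 0, 0, 0.343, 1], [-28.3, 1.7, 4, 0, 0, 0.343, 1], [-28.3, 1.7, 8, 0, 0, 0.343, 1], [-28.3, 1.7, 8, 0, 0, 0.343, 1], [-28.3, 1.7, 8, 0, 0, 0.343, 1], [-28.3, 1.7, 8, 0, 0, 0.343, 1]]]}}

```text
time_s: 2.33
ee_pos: [0.4466, -0.0363, 0.1217]
eef_rot: [-3.141, 0.0, -1.558]
force: [-0.8, 0.5, 0.6]
grip_width: 0.094
```

```bash
python3 -c "
from h import *
w=ctrl.camera('wrist'); g=proj(w,[.446,-.035,.036])[0]; b=white(w,g,.036,300); print(g, b)
print(togo([*b[0],.008],b[1]-np.pi/2))"
```

```text
[284.89815585 213.90941837] (array([ 0.45648685, -0.03502654]), np.float32(0.015416503), (70.08940124511719, 41.0144157409668))
(array([-0.11, -0.95, 11.39]), array([-0.001,  0.   , -0.002]))
```

Call:
{"op": "play_rows", "data": {"steps": [[[-0.1, 0, 4, 0, 0, 0, 1], [-0.1, 0, 8, 0, 0, 0, 1], [-0.1, 0, 11, 0, 0, 0, 1], [-0.1, 0, 11.4, 0, 0, 0, 1], [-0.1, 0, 11.4, 0, 0, 0, 1], [-0.1, 0, 11.4, 0, 0, 0, 0.3], [-0.1, 0, 11.4, 0, 0, 0, 0.3], [-0.1, 0, 11.4, 0, 0, 0, 0.3], [-0.1, 0, 11.4, 0, 0, 0, 0.3], [-0.1, 0, 11.4, 0, 0, 0, 0.3], [-0.1, 0, 11.4, 0, 0, 0, 0.3], [-0.1, 0, 11.4, 0, 0, 0, 0.3], [-0.1, 0, 11.4, 0, 0, 0, 0.3], [-0.1, 0, 11.4, 0, 0, 0, 0.3]]], "force": 25}}

```text
time_s: 3.55
ee_pos: [0.4472, -0.0354, 0.0083]
eef_rot: [-3.14, 0.0, -1.558]
force: [-1.4, -0.4, 6.5]
grip_width: 0.0558
```

```bash
python3 -c "
from h import *
print(ctrl.get_obs()['ee_pos'],ctrl.get_obs()['grip_width'])
print(togo([.5624,-.2935,.12],.359-np.pi/2))"
```

```text
[ 0.44722285 -0.03536044  0.00831943] 0.055811577614911165
(array([ 25.96, -11.19, -11.15]), array([-0.002, -0.   , -0.346]))
```

Call:
{"op": "play_rows", "data": {"steps": [[[0, 0, -3, 0, 0, 0, 0.3], [0, 0, -7, 0, 0, 0, 0.3], [2, -1, -11.2, 0, 0, 0, 0.3], [26, -11.2, -11.2, 0, 0, -0.346, 0.3], [26, -11.2, -11.2, 0, 0, -0.346, 0.3], [26, -11.2, -11.2, 0, 0, -0.346, 0.3], [26, -11.2, -11.2, 0, 0, -0.346, 0.3], [26, -11.2, -11.2, 0, 0, -0.346, 0.3], [26, -11.2, -11.2, 0, 0, -0.346, 0.3], [26, -11.2, -11.2, 0, 0, -0.346, 0.3], [26, -11.2, -11.2, 0, 0, -0.346, 0.3], [26, -11.2, -11.2, 0, 0, -0.346, 0.3], [26, -11.2, -11.2, 0, 0, -0.346, 0.3]]]}}

```text
time_s: 4.63
ee_pos: [0.562, -0.293, 0.1199]
eef_rot: [-3.141, 0.001, -1.211]
force: [0.5, -0.1, -3.1]
grip_width: 0.0556
```

```bash
python3 -c "
from h import *
print(ctrl.get_obs()['ee_pos'],ctrl.get_obs()['grip_width'])
print(togo([.5624,-.2935,.0445],.359-np.pi/2))"
```

```text
[ 0.56204242 -0.29298701  0.11993826] 0.055571090469104974
(array([ 0.07, -0.01,  7.54]), array([-0.001,  0.001,  0.001]))
```

Call:
{"op": "play_rows", "data": {"steps": [[[0.05, 0, 3, 0, 0, 0, 0.3], [0.05, 0, 6, 0, 0, 0, 0.3], [0.05, 0, 7.2, 0, 0, 0, 0.3], [0.05, 0, 7.55, 0, 0, 0, 0.3], [0.05, 0, 7.55, 0, 0, 0, 0.3], [0.05, 0, 7.55, 0, 0, 0, 0.3], [0.05, 0, 7.55, 0, 0, 0, 0.75], [0.05, 0, 7.55, 0, 0, 0, 0.75], [0.05, 0, 7.55, 0, 0, 0, 0.75], [0.05, 0, 7.55, 0, 0, 0, 0.75], [0.05, 0, 5, 0, 0, 0, 0.75], [0, 0, 1, 0, 0, 0, 0.9], [0, 0, -4, 0, 0, 0, 1], [0, 0, -8, 0, 0, 0, 1], [0, 0, -8, 0, 0, 0, 1], [0, 0, -8, 0, 0, 0, 1]]]}}

```text
time_s: 5.97
ee_pos: [0.563, -0.2936, 0.2036]
eef_rot: [-3.137, -0.004, -1.211]
force: [-0.4, 0.7, 0.1]
grip_width: 0.0939
```

```bash
python3 -c "
from h import *
print(ctrl.get_obs()['ee_pos'],ctrl.get_obs()['grip_width'])
w=ctrl.camera('wrist'); g=proj(w,[.5624,-.2935,.072])[0]; print(white(w,g,.072,300))
cv2.imwrite('pics/w2.png',w['frame'])
print(togo([.647,.050,.17],.462-np.pi/2))"
```

```text
[ 0.56295281 -0.29362959  0.20356348] 0.09389821494916432
(array([ 0.5662179 , -0.29042578]), np.float32(0.35895526), (80.38500213623047, 41.17433166503906))
(array([-29.14, -20.01,   3.08]), array([-0.002, -0.001, -0.102]))
```

View pics/w2.png

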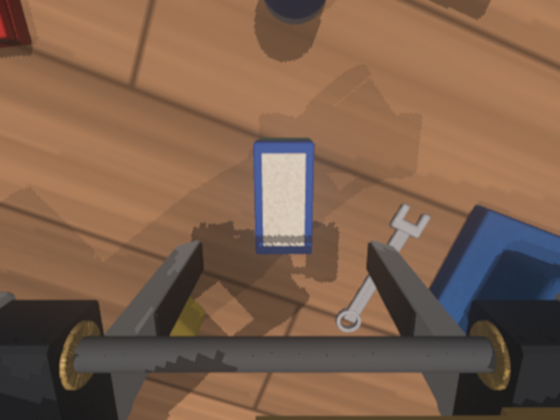

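Blue sits squarely on green at (284,197). The lower end of its label is in shadow, and with that corrected the offset is about 1 mm. Now red.

Call:
{"op": "play_rows", "data": {"steps": [[[-29.1, -20, 3, 0, 0, -0.102, 1], [-29.1, -20, 3, 0, 0, -0.102, 1], [-29.1, -20, 3, 0, 0, -0.102, 1], [-29.1, -20, 3, 0, 0, -0.102, 1], [-29.1, -20, 3, 0, 0, -0.102, 1], [-29.1, -20, 3, 0, 0, -0.102, 1], [-29.1, -20, 3, 0, 0, -0.102, 1], [-29.1, -20, 3, 0, 0, -0.102, 1], [-29.1, -20, 3, 0, 0, -0.102, 1], [-29.1, -20, 3, 0, 0, -0.102, 1], [-29.1, -20, 3, 0, 0, -0.102, 1], [-29.1, -20, 3, 0, 0, -0.102, 1]]]}}

```text
time_s: 7.02
ee_pos: [0.6465, 0.0487, 0.1693]
eef_rot: [3.141, -0.0, -1.11]
force: [-0.6, -0.4, -0.0]
grip_width: 0.0942
```

```bash
python3 -c "
from h import *
print(ctrl.get_obs()['ee_pos'])
w=ctrl.camera('wrist'); g=proj(w,[.647,.05,.036])[0]; b=white(w,g,.036,300); print(b)
cn=b[0]-np.array([np.cos(b[1]),np.sin(b[1])])*(.0892-max(b[2])/1000)/2; print(cn)
print(togo([*cn,.008],b[1]-np.pi/2))"
```

```text
[0.64651144 0.04865094 0.1693448 ]
(array([0.65031342, 0.05275291]), np.float32(0.46148932), (78.70448303222656, 39.479515075683594))
[0.64561462 0.05041618]
(array([-2.500e-01,  1.000e-02,  1.619e+01]), array([-0.001, -0.   , -0.001]))
```

Call:
{"op": "play_rows", "data": {"steps": [[[-0.2, -0.05, 4, 0, 0, 0, 1], [-0.2, -0.05, 8, 0, 0, 0, 1], [-0.2, -0.05, 12, 0, 0, 0, 1], [-0.2, -0.05, 15, 0, 0, 0, 1], [-0.2, -0.05, 16.1, 0, 0, 0, 1], [-0.2, -0.05, 16.1, 0, 0, 0, 1], [-0.2, -0.05, 16.1, 0, 0, 0, 0.3], [-0.2, -0.05, 16.1, 0, 0, 0, 0.3], [-0.2, -0.05, 16.1, 0, 0, 0, 0.3], [-0.2, -0.05, 16.1, 0, 0, 0, 0.3], [-0.2, -0.05, 16.1, 0, 0, 0, 0.3], [-0.2, -0.05, 16.1, 0, 0, 0, 0.3], [-0.2, -0.05, 16.1, 0, 0, 0, 0.3], [-0.2, -0.05, 16.1, 0, 0, 0, 0.3]]], "force": 25}}

```text
time_s: 8.23
ee_pos: [0.6466, 0.0502, 0.0095]
eef_rot: [-3.14, -0.001, -1.11]
force: [-1.2, -0.4, 5.3]
grip_width: 0.0561
```

```bash
python3 -c "
from h import *
print(ctrl.get_obs()['ee_pos'],ctrl.get_obs()['grip_width'])
print(togo([.5623,-.2927,.14],.359-np.pi/2))"
```

```text
[0.64657981 0.05021974 0.00945446] 0.05611248432283139
(array([ 26.99,  22.77, -13.06]), array([-0.001, -0.001,  0.101]))
```

Call:
{"op": "play_rows", "data": {"steps": [[[0, 0, -4, 0, 0, 0, 0.3], [0, 0, -8, 0, 0, 0, 0.3], [0, 0, -13, 0, 0, 0, 0.3], [0, 0, -13, 0, 0, 0, 0.3], [27, 22.8, -13, 0, 0, 0.101, 0.3], [27, 22.8, -13, 0, 0, 0.101, 0.3], [27, 22.8, -13, 0, 0, 0.101, 0.3], [27, 22.8, -13, 0, 0, 0.101, 0.3], [27, 22.8, -13, 0, 0, 0.101, 0.3], [27, 22.8, -13, 0, 0, 0.101, 0.3], [27, 22.8, -13, 0, 0, 0.101, 0.3], [27, 22.8, -13, 0, 0, 0.101, 0.3], [27, 22.8, -13, 0, 0, 0.101, 0.3], [27, 22.8, -13, 0, 0, 0.101, 0.3], [27, 22.8, -13, 0, 0, 0.101, 0.3], [27, 22.8, -13, 0, 0, 0.101, 0.3]]]}}

```text
time_s: 9.57
ee_pos: [0.5621, -0.2922, 0.1388]
eef_rot: [-3.141, 0.0, -1.211]
force: [-0.1, 0.2, -2.2]
grip_width: 0.0558
```

```bash
python3 -c "
from h import *
print(ctrl.get_obs()['ee_pos'],ctrl.get_obs()['grip_width'])
print(togo([.5623,-.2927,.0815],.359-np.pi/2))"
```

```text
[ 0.56211512 -0.29218827  0.13883844] 0.0558278125316762
(array([0.06, 0.01, 5.73]), array([-0.001,  0.   ,  0.001]))
```

Call:
{"op": "play_rows", "data": {"steps": [[[0.05, 0, 3, 0, 0, 0, 0.3], [0.05, 0, 5, 0, 0, 0, 0.3], [0.05, 0, 5.6, 0, 0, 0, 0.3], [0.05, 0, 5.75, 0, 0, 0, 0.3], [0.05, 0, 5.75, 0, 0, 0, 0.3], [0.05, 0, 5.75, 0, 0, 0, 0.3], [0.05, 0, 5.75, 0, 0, 0, 0.75], [0.05, 0, 5.75, 0, 0, 0, 0.75], [0.05, 0, 5.75, 0, 0, 0, 0.75], [0.05, 0, 5.75, 0, 0, 0, 0.75], [0.05, 0, 3, 0, 0, 0, 0.75], [0, 0, 0, 0, 0, 0, 0.9], [0, 0, -4, 0, 0, 0, 1], [0, 0, -8, 0, 0, 0, 1], [0, 0, -10, 0, 0, 0, 1], [0, 0, -10, 0, 0, 0, 1], [0, 0, -10, 0, 0, 0, 1]]]}}

```text
time_s: 10.98
ee_pos: [0.5622, -0.2924, 0.2397]
eef_rot: [-3.14, -0.001, -1.211]
force: [-0.1, -0.5, -0.9]
grip_width: 0.0938
```

```bash
python3 -c "
from h import *
print(ctrl.get_obs()['ee_pos'],ctrl.get_obs()['grip_width'])
w=ctrl.camera('wrist'); g=proj(w,[.5624,-.2935,.108])[0]; b=white(w,g,.108,300); print(b)
print(b[0]-np.array([np.cos(b[1]),np.sin(b[1])])*(.0892-max(b[2])/1000)/2)
c=ctrl.camera('top')['frame']; w=w['frame']
cv2.imwrite('pics/w3.png',np.hstack([w,cv2.resize(c[180:285,130:190],(240,420),interpolation=2)]))
print(togo([.494,.311,.26],-np.pi/2))"
```

```text
[ 0.56221591 -0.2923598   0.23968466] 0.09380543753240256
(array([ 0.56573785, -0.28959711]), np.float32(0.36258888), (81.45370483398438, 39.284297943115234))
[ 0.56211653 -0.2909709 ]
(array([-58.83, -14.89,  -2.17]), array([0.001, 0.002, 0.36 ]))
```

View pics/w3.png

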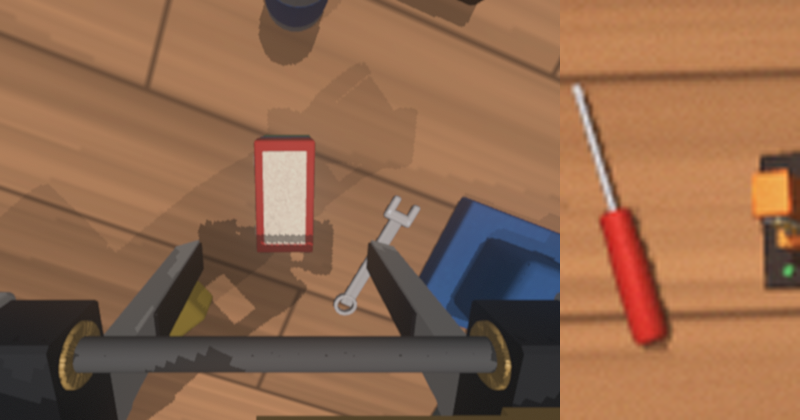

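The stack is square: red at (284,195), within about 2 mm. Moving over the lamp.

Call:
{"op": "play_rows", "data": {"steps": [[[-58.8, -14.9, -2.2, 0, 0, 0.36, 1], [-58.8, -14.9, -2.2, 0, 0, 0.36, 1], [-58.8, -14.9, -2.2, 0, 0, 0.36, 1], [-58.8, -14.9, -2.2, 0, 0, 0.36, 1], [-58.8, -14.9, -2.2, 0, 0, 0.36, 1], [-58.8, -14.9, -2.2, 0, 0, 0.36, 1], [-58.8, -14.9, -2.2, 0, 0, 0.36, 1], [-58.8, -14.9, -2.2, 0, 0, 0.36, 1], [-58.8, -14.9, -2.2, 0, 0, 0.36, 1], [-58.8, -14.9, -2.2, 0, 0, 0.36, 1], [-58.8, -14.9, -2.2, 0, 0, 0.36, 1], [-58.8, -14.9, -2.2, 0, 0, 0.36, 1], [-58.8, -14.9, -2.2, 0, 0, 0.36, 1], [-58.8, -14.9, -2.2, 0, 0, 0.36, 1], [-58.8, -14.9, -2.2, 0, 0, 0.36, 1], [-58.8, -14.9, -2.2, 0, 0, 0.36, 1], [-58.8, -14.9, -2.2, 0, 0, 0.36, 1], [-58.8, -14.9, -2.2, 0, 0, 0.36, 1]]]}}

```text
time_s: 12.58
ee_pos: [0.4941, 0.3101, 0.2592]
eef_rot: [3.139, 0.0, -1.571]
force: [-0.3, -0.8, -0.2]
grip_width: 0.0942
```

```bash
python3 -c "
from h import *
o=ctrl.get_obs();print(o['ee_pos'],o['eef_rot'],o['qpos'])
w=ctrl.camera('wrist'); cv2.imwrite('pics/w4.png',w['frame'])
print(proj(w,[[.494,.311,.17],[.494,.311,.0]]))"
```

```text
[0.4940988  0.3100564  0.25915157] [ 3.13874616e+00  4.60310253e-04 -1.57135647e+00] [4.96804348e-01 3.43058107e-01 1.34027804e+00 1.77339871e-03
 1.46053868e+00 2.06796302e+00]
[[285.34602876 211.7750285 ]
 [285.14627278 174.14150856]]
```

View pics/w4.png

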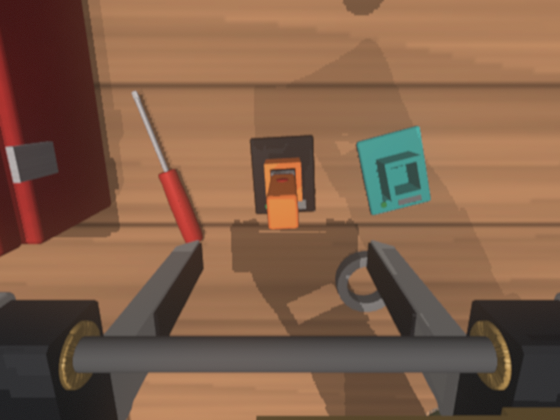

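The lamp top is at (283,212) and its black dock is under the gripper, turned slightly. Measuring the yaw.

```bash
python3 -c "
from h import *
w=ctrl.camera('wrist'); f=w['frame']; h=cv2.cvtColor(f,cv2.COLOR_BGR2HSV)
for n,m,z,(y0,y1,x0,x1) in (('top',(h[...,2]>215)&(h[...,1]>120)&(h[...,0]<15),.17,(193,240,255,310)),('plate',h[...,2]<60,.01,(125,225,240,330))):
    k=np.zeros_like(m); k[y0:y1,x0:x1]=m[y0:y1,x0:x1]
    k=k.astype(np.uint8); nn,l,s,_=cv2.connectedComponentsWithStats(k); i=1+s[1:,4].argmax(); print(n,s[i])
    p=np.argwhere(l==i)[:,::-1]; print(cv2.minAreaRect((ray(w,p,z)[:,:2]*1000).astype(np.float32)))
print(h[212,283],h[180,283],h[150,265])
print(togo([.494,.311,.106],.06-np.pi/2))"
```

```text
top [268 197  29  31 819]
((493.7376708984375, 313.62664794921875), (25.74055290222168, 22.711355209350586), 3.152764320373535)Traceback (most recent call last):
  File "<string>", line 6, in <module>
    k=k.astype(np.uint8); nn,l,s,_=cv2.connectedComponentsWithStats(k); i=1+s[1:,4].argmax(); print(n,s[i])
                                                                            ~~~~~~~~~~~~~~^^
ValueError: attempt to get argmax of an empty sequence
```

Call:
{"op": "play_rows", "data": {"steps": [[[-0.33, 0, 3, 0, 0, -0.055, 1], [-0.33, 0, 6, 0, 0, -0.055, 1], [-0.33, 0, 9, 0, 0, -0.055, 1], [-0.33, 0, 12, 0, 0, -0.055, 1], [-0.33, 0, 14.5, 0, 0, -0.055, 1], [-0.33, 0, 15.3, 0, 0, -0.055, 1], [-0.33, 0, 15.3, 0, 0, -0.055, 1], [-0.33, 0, 15.3, 0, 0, -0.055, 1], [-0.33, 0, 15.3, 0, 0, -0.055, 0.15], [-0.33, 0, 15.3, 0, 0, -0.055, 0.15], [-0.33, 0, 15.3, 0, 0, -0.055, 0.15], [-0.33, 0, 15.3, 0, 0, -0.055, 0.15], [-0.33, 0, 15.3, 0, 0, -0.055, 0.15], [-0.33, 0, 15.3, 0, 0, -0.055, 0.15], [-0.33, 0, 15.3, 0, 0, -0.055, 0.15], [-0.33, 0, 15.3, 0, 0, -0.055, 0.15], [-0.33, 0, 15.3, 0, 0, -0.055, 0.15], [-0.33, 0, 15.3, 0, 0, -0.055, 0.15]]], "force": 45}}

```text
time_s: 14.18
ee_pos: [0.4941, 0.3131, 0.1068]
eef_rot: [3.14, 0.001, -1.518]
force: [-0.2, -0.3, 0.2]
grip_width: 0.0306
```

```bash
python3 -c "
from h import *
o=ctrl.get_obs();print(o['ee_pos'],o['eef_rot'],o['force'],o['grip_width'],o['qpos'])"
```

```text
[0.49414629 0.31310425 0.10683383] [ 3.13971130e+00  1.17082203e-03 -1.51756159e+00] [-0.15325946 -0.32215883  0.17207166] 0.030585050528185907 [0.5013058  0.47263864 1.52226707 0.002051   1.14787613 2.01802339]
```

Call:
{"op": "play_rows", "data": {"steps": [[[0, 0, 0, 0, 0, 0, 0.1], [0, 0, 0, 0, 0, 0, 0.1], [0, 0, 0, 0, 0, 0, 0.1], [0, 0, 0, 0, 0, 0, 0.1]]], "force": 45}}

```text
time_s: 14.52
ee_pos: [0.4941, 0.3131, 0.1067]
eef_rot: [3.14, 0.001, -1.518]
force: [0.2, -0.3, -0.5]
grip_width: 0.0257
```

Call:
{"op": "play_rows", "data": {"steps": [[[0, 0, -1, 0, 0, 0, 0.1], [0, 0, -3, 0, 0, 0, 0.1], [0, 0, -5, 0, 0, 0, 0.1], [0, 0, -8, 0, 0, 0, 0.1], [0, 0, -11, 0, 0, 0, 0.1], [0, 0, -14, 0, 0, 0, 0.1], [0, 0, -17, 0, 0, 0, 0.1], [0, 0, -17, 0, 0, 0, 0.1], [0, 0, -17, 0, 0, 0, 0.1]]], "force": 45}}

```text
time_s: 15.27
ee_pos: [0.4947, 0.313, 0.2786]
eef_rot: [-3.141, 0.002, -1.518]
force: [0.3, 0.4, -1.9]
grip_width: 0.0255
```

```bash
cat >> h.py <<'E'
def lampgoal(phi,tilt,light,gz=.1157,gx=0.):
    "tool pose (pos, R) putting lamp_light at light; lamp yaw phi, tipped tilt"
    L=R.from_euler('z',phi)*R.from_euler('y',-tilt)          # lamp axes
    T=L*R.from_euler('xyz',[np.pi,0,-np.pi/2])               # tool axes
    p=np.array(light)+L.apply([.015+gx,0,gz-.110-.019])
    return p,T
def go2(p,T):
    o=ctrl.get_obs(); r=R.from_euler('xyz',o["eef_rot"])
    return np.round(r.inv().apply(p-o["ee_pos"])*100,1),np.round((r.inv()*T).as_rotvec(),3)
E
python3 -c "
from h import *
o=ctrl.get_obs();print(o['ee_pos'],o['eef_rot'],o['qpos'],o['grip_width'])
for ph in(-.48,-.2): 
  print(go2(*lampgoal(ph,0,[.562,-.292,.26])))
  print(lampgoal(ph,np.radians(58),[.562,-.292,.203])[0],go2(*lampgoal(ph,np.radians(58),[.562,-.292,.203])))
c=ctrl.camera('scene'); u=proj(c,o['ee_pos'])[0].astype(int); print(u)
cv2.imwrite('pics/s5.png',cv2.resize(c['frame'][u[1]-70:u[1]+70,u[0]-70:u[0]+70],(560,560),interpolation=2))
"
```

```text
[0.49472225 0.31302885 0.27858716] [-3.14077602e+00  2.41714149e-03 -1.51758294e+00] [5.00739537e-01 3.37014764e-01 1.30426972e+00 1.83049182e-03
 1.49852609e+00 2.01819291e+00] 0.025547893843964796
(array([61.5, -4.8,  3. ]), array([-0.   ,  0.003,  0.533]))
[ 0.57905499 -0.30087901  0.2086728 ] (array([61.8, -5.2,  6.8]), array([0.987, 0.272, 0.485]))
(array([61.2, -4.9,  3. ]), array([-0.001,  0.003,  0.253]))
[ 0.58084455 -0.29581998  0.2086728 ] (array([61.3, -5.4,  6.8]), array([1.006, 0.13 , 0.23 ]))
[378 208]
```

View pics/s5.png

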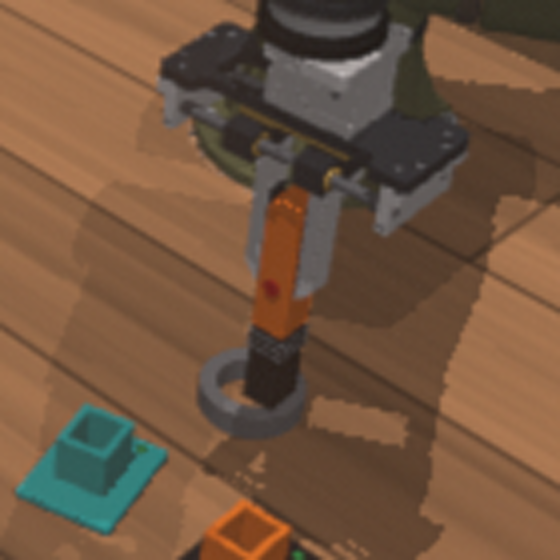

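The lamp is out of the dock and upright in the grip. Carrying it high to the stack.

Call:
{"op": "play_rows", "data": {"steps": [[[61.5, -4.8, 0, 0, 0, 0.533, 0.1], [61.5, -4.8, 0, 0, 0, 0.533, 0.1], [61.5, -4.8, 0, 0, 0, 0.533, 0.1], [61.5, -4.8, 0, 0, 0, 0.533, 0.1], [61.5, -4.8, 0, 0, 0, 0.533, 0.1], [61.5, -4.8, 0, 0, 0, 0.533, 0.1], [61.5, -4.8, 0, 0, 0, 0.533, 0.1], [61.5, -4.8, 0, 0, 0, 0.533, 0.1], [61.5, -4.8, 0, 0, 0, 0.533, 0.1], [61.5, -4.8, 0, 0, 0, 0.533, 0.1], [61.5, -4.8, 0, 0, 0, 0.533, 0.1], [61.5, -4.8, 0, 0, 0, 0.533, 0.1], [61.5, -4.8, 0, 0, 0, 0.533, 0.1], [61.5, -4.8, 0, 0, 0, 0.533, 0.1], [61.5, -4.8, 0, 0, 0, 0.533, 0.1], [61.5, -4.8, 0, 0, 0, 0.533, 0.1], [61.5, -4.8, 0, 0, 0, 0.533, 0.1], [61.5, -4.8, 0, 0, 0, 0.533, 0.1], [61.5, -4.8, 0, 0, 0, 0.533, 0.1]]], "force": 45}}

```text
time_s: 16.9
ee_pos: [0.575, -0.2976, 0.2755]
eef_rot: [3.138, 0.0, -2.049]
force: [0.7, 0.1, -0.8]
grip_width: 0.0257
```

```bash
python3 -c "
from h import *
o=ctrl.get_obs();print(o['ee_pos'],o['eef_rot'],o['qpos'],o['grip_width'])
for z in (.25,.203): print(go2(*lampgoal(-.48,np.radians(58),[.562,-.292,z])))
"
```

```text
[ 0.57497962 -0.29756716  0.27552856] [ 3.13843752e+00  1.10102320e-04 -2.04936855e+00] [-5.34105519e-01  4.92390055e-01  1.09617620e+00 -6.51996687e-05
  1.55618278e+00  1.51526391e+00] 0.025673685483286624
(array([ 0.1, -0.5,  2. ]), array([1.015e+00, 1.000e-03, 1.000e-03]))
(array([ 0.1, -0.5,  6.7]), array([1.015e+00, 1.000e-03, 1.000e-03]))
```

Call:
{"op": "play_rows", "data": {"steps": [[[0, 0, 0, 0.3, 0, 0, 0.1], [0, -0.2, 0, 0.6, 0, 0, 0.1], [0, -0.3, 0.5, 0.8, 0, 0, 0.1], [0, -0.4, 1, 1.015, 0, 0, 0.1], [0.1, -0.5, 2, 1.015, 0, 0, 0.1], [0.1, -0.5, 2, 1.015, 0, 0, 0.1], [0.1, -0.5, 2, 1.015, 0, 0, 0.1], [0.1, -0.5, 2, 1.015, 0, 0, 0.1], [0.1, -0.5, 2, 1.015, 0, 0, 0.1], [0.1, -0.5, 2, 1.015, 0, 0, 0.1], [0.1, -0.5, 2, 1.015, 0, 0, 0.1], [0.1, -0.5, 2, 1.015, 0, 0, 0.1], [0.1, -0.5, 2, 1.015, 0, 0, 0.1], [0.1, -0.5, 2, 1.015, 0, 0, 0.1]]], "force": 45}}

```text
time_s: 18.07
ee_pos: [0.5793, -0.3004, 0.2561]
eef_rot: [-2.13, 0.0, -2.048]
force: [0.8, -0.4, -0.9]
grip_width: 0.0257
```

```bash
python3 -c "
from h import *
o=ctrl.get_obs();print(o['ee_pos'],o['eef_rot'],o['qpos'],o['grip_width'])
p,T=lampgoal(-.48,np.radians(58),[.562,-.292,.203]); print(go2(p,T))
L=R.from_euler('xyz',o['eef_rot'])*R.from_euler('xyz',[np.pi,0,-np.pi/2]).inv()
print('tilt',np.degrees(np.arccos(L.as_matrix()[2,2])),'light',o['ee_pos']-L.apply([.015,0,.1157-.129]))
c=ctrl.camera('scene'); u=proj(c,o['ee_pos'])[0].astype(int); print(u,ctrl.camera('top')['frame'].shape)
x,y=u; cv2.imwrite('pics/s6.png',cv2.resize(c['frame'][y-50:y+90,x-90:x+90],(720,560),interpolation=2))
"
```

```text
[ 0.57930647 -0.3003772   0.25613765] [-2.12963575e+00  2.93855930e-04 -2.04830452e+00] [-0.56551695  0.10350589  1.94881593  0.75878833  0.10875254  0.76846532] 0.025687585375693198
(array([0.1, 4. , 2.5]), array([0.   , 0.002, 0.001]))
tilt 57.98086109500171 light [ 0.56222849 -0.29153837  0.25047128]
[209 135] (420, 560, 3)
```

View pics/s6.png

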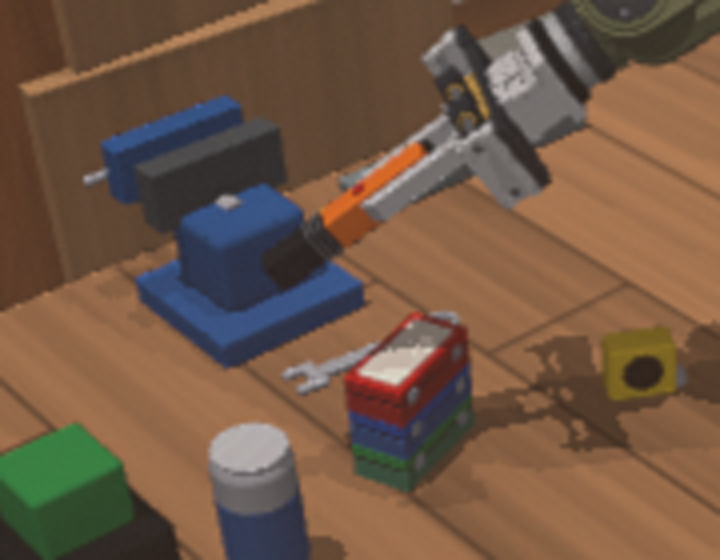

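The lamp is tipped 58° above an intact stack. Joint 5 is close to its zero limit, so I'll ease to about 54° while lowering.

```bash
python3 -c "
from h import *
for t in (54,55): print(go2(*lampgoal(-.48,np.radians(t),[.562,-.292,.202])))"
```

```text
(array([0. , 4.2, 2.7]), array([-0.069,  0.002,  0.001]))
(array([0. , 4.2, 2.6]), array([-0.052,  0.002,  0.001]))
```

Call:
{"op": "play_rows", "data": {"steps": [[[0, 0, 0, -0.03, 0, 0, 0.1], [0, 0.4, 0.3, -0.06, 0, 0, 0.1], [0, 0.9, 0.6, -0.069, 0, 0, 0.1], [0, 1.5, 1, -0.069, 0, 0, 0.1], [0, 2.1, 1.4, -0.069, 0, 0, 0.1], [0, 2.8, 1.8, -0.069, 0, 0, 0.1], [0, 3.4, 2.2, -0.069, 0, 0, 0.1], [0, 3.9, 2.5, -0.069, 0, 0, 0.1], [0, 4.2, 2.7, -0.069, 0, 0, 0.1], [0, 4.2, 2.7, -0.069, 0, 0, 0.1], [0, 4.2, 2.7, -0.069, 0, 0, 0.1], [0, 4.2, 2.7, -0.069, 0, 0, 0.1], [0, 4.2, 2.7, -0.069, 0, 0, 0.1]]], "force": 45}}

```text
time_s: 19.25
ee_pos: [0.5798, -0.3009, 0.2063]
eef_rot: [-2.198, 0.0, -2.049]
force: [0.6, 0.7, -1.6]
grip_width: 0.0257
```

```bash
python3 -c "
from h import *
o=ctrl.get_obs();print(o['qpos'],o['joint_vel'],o['grip_width'],o['force'])
L=R.from_euler('xyz',o['eef_rot'])*R.from_euler('xyz',[np.pi,0,-np.pi/2]).inv()
l=o['ee_pos']-L.apply([.015,0,.1157-.129]); ft=l-L.apply([0,0,.11]); top=l+L.apply([.03,0,.05])
print('tilt',np.degrees(np.arccos(L.as_matrix()[2,2])),'light',l,'foot',ft)
c=ctrl.camera('scene'); u=proj(c,o['ee_pos'])[0].astype(int); s=4
x,y=u; im=cv2.resize(c['frame'][y-60:y+80,x-70:x+70],None,fx=s,fy=s,interpolation=2)
for p in proj(c,[ft,ft+L.apply([.03,0,0]),top,[.562,-.292,.108]]): cv2.circle(im,tuple(((p-[x-70,y-60])*s).astype(int)),4,(255,0,255),1)
cv2.imwrite('pics/s7.png',im)
"
```

```text
[-0.56351809  0.18004785  1.95360682  0.80926503  0.09574184  0.71360453] [ 0.00116086 -0.00131356  0.00116585 -0.00011745  0.00226918  0.00106296] 0.025678613175910647 [ 0.63581803  0.67720127 -1.64165127]
tilt 54.05914102551431 light [ 0.56244675 -0.29192124  0.20197669] foot [ 0.64152523 -0.33288491  0.13741221]
```

View pics/s7.png

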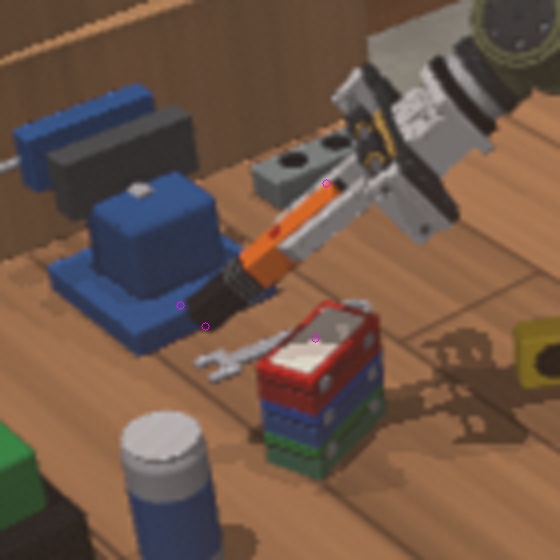

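The projected foot and top points at (180,306), (205,326) and (326,184) fall on the lamp. The strip point is over the centre of red, the stack is square and the arm is still. Handing in.

```bash
python3 -c "
from station import ctrl
print(ctrl.hand_in())"
```

```text
the job is handed in; nothing more can be done
None
```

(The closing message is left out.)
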